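# Level the spare filters and shut the case

## Robot

A 7-joint arm with a two-finger parallel gripper is mounted at the origin on a cart in front of the work surface, level with it; the furniture and walls round the work are solid. World frame = base frame: x ahead of the robot, y to its left, z up, the work surface at z = 0. Lengths are in m, angles in rad, forces in N, time in s.
With the tool pointing down it reaches from about 0.425 to 0.875 m from the base axis. Payload 4.7 kg.
Tool frame: the origin (TCP) lies between the finger pads; the fingertips stand 14 mm ahead of it and the grasp point (between the pads) lies 5 mm behind it; z points along the fingers, y is the line along which they close (so a half turn about z gives the same grasp; the last joint's range is limited). The gripper opens to 87 mm and grips with 3 to 60 N. Pads are 19 mm wide; open, the fingers measure 117 mm over their backs; the gripper's body (75 mm by 190 mm) begins 51 mm behind the grasp point.
Start: joints at [-1.145, 0.321, -0.07, 1.45, 0.023, 1.371, -0.057], TCP at [0.26, 0.596, 0.237] pointing down, gripper open.
Joint ranges: [-2.86, 2.86], [-0.3, 2.09], [-1.38, 1.24], [0.06, 2.45], [-1.56, 4.7], [0.09, 2.05], [-2.69, 2.69]. Speed limits (rad/s): [2.57, 2.57, 3.14, 3.14, 3.14, 3.14, 3.14].

## Interface

Orientations are given as a rotation vector (axis times angle).
In Python, from bench import ctrl gives the robot as it stands.
- The arm moves only by the tool step_arm, never from a script. Its argument "commands" is a list of rows, each an object with "travel": the shift along the tool's x, y, z in m, a list of three; "turn": the turn, a rotation vector about the tool's x, y, z in degrees, a list of three. A call has 1 to 5 rows; each row is the pose to reach, as a shift and turn from the pose commanded when the call began, along the tool's axes at that moment; what a row does not reach only later rows make up. A row lasts 1/10 s, in which the tool goes at most 50 mm and 8.59 degrees, less where a joint would pass 70% of its speed; a pose out of reach is approached as far as the arm can. A call with a gripper value outside its range is refused whole. "gripper" is the opening, from 0 (shut) to 1 (fully open), set as the call begins (left out, the last holds). The fingers move at their own pace and stop on an object; "force" is the grip in N (left out, the last holds). Time passes only in rows, so rows that repeat a pose let the fingers close. It gives the time, the measured TCP pose, the force, the opening and the grip force at its end, in the units of the state.
- ctrl.get_state(): the state, without advancing time (a new reading comes with each control period).
- ctrl.get_image(name): name is "scene" or "top" or "wrist"; returns the picture (420x560x3 uint8, red, green, blue); there is no depth.
- ctrl.camera_model(name): a dict with "fx", "fy", "cx", "cy" (pixels), "R" (3x3) and "t" (3): a world point X has camera coordinates R X + t; the wrist camera has in their place "T_tool_cam" (4x4, takes a point from camera to tool coordinates, whose origin is the TCP and whose axes are the flange's). Camera axes: x right, y down, z forward; pixel columns grow to the right and rows downward; lengths in m; the calibration is good to about 2 mm. The wrist camera is an equidistant fisheye: a pixel r from the principal point sees the ray r / f radians off the axis. A picture is of the moment at which its call begins: read the wrist's pose just before it. camera_model takes no time and is no camera call.
- ctrl.close_job(): hands the job in; it is judged then, once.
The state is a dict: "time": time; "joint_positions": joint angles; "qd": joint speeds; "joint_torque": joint torques, N m; "position": TCP position; "tool_rot": TCP orientation; "ft_force": force on the tool from outside, world axes, zero at the start; "torque": the same for the moment, N m; "grip_width": opening from 0.0 (shut) to 1.0 (fully open); "grip_force": force on a finger pad.
Only numpy, scipy, OpenCV 4.12 (cv2) and the standard library are available. Lean on these libraries where they do the work, as an engineer would, in place of code of your own. Each camera call takes 0.05 s, during which the arm holds its last target. There are 200 camera calls.

## Task

The lid of the spare-filter case cannot shut because three filters are stacked in one bay and only one in the other. Push the top filter of the high stack across the low divider, without lifting it out of the case, so that it lies flat on the single filter; then swing the lid over and press it fully shut. Leave the tools around the case where they are.

Things in the scene. Friction and masses are not known exactly. Their poses are not given: they have to be found in the camera images.
- case: black open case, fixed on the bench, outside 103 mm (x) by 123 mm (y), walls 3.5 mm, rim 46 mm above the bench. Origin: centre of its underside, on the bench; x points to the hinge side at the back, y to its left, z up. A divider along x at y = 0, 4 mm thick and only 37 mm high, parts its two bays. Two layers of filters reach 41 mm (fill line 42 mm); a third reaches 59 mm, 13 mm above the rim
- bay_left (a point): centre of the left bay's floor, 5 mm above the bench, at case y = +30 mm; bay 56 mm wide (case y) by 96 mm long (case x); filters lie with their length along the case's x
- bay_right (a point): the same for the right bay, at case y = -30 mm
- lid (a joint): angle of the hinged lid (clear pane in a grey frame, 126 mm wide, 6 mm thick), rad: 0 = shut flat on the rim, 1.57 = upright, at most 2.2; it starts open, leaning away from the robot. Hinge axis along the case's y, at case x = +57.5 mm, z = 46 mm (level with the lid's underside). The hinge is stiff: the lid stays at any angle and must be pushed (1 to 2 N at the free edge) all the way down
- lid_edge (a point): middle of the lid's free edge, 110 mm from the hinge axis, half-way through its 6 mm thickness; a 10 mm thumb tab, 30 mm wide, sticks out beyond it. The frame bars are 10 mm wide; the pane between them lies 2 mm lower than the frame, so press on the pane or the frame, both are solid
- filter_top_mid (a point): the top filter of the stack of three, which must move: pleated white filter cassette, an open white frame with pleats, 48 mm wide (its x), 90 mm long (its y), 18 mm high, 60 g; the point is its centre, half-way up
- filter_mid_mid (a point): the middle filter of that stack: pleated white filter cassette, an open white frame with pleats, 48 mm wide (its x), 90 mm long (its y), 18 mm high, 60 g; the point is its centre, half-way up
- filter_low_mid (a point): the lowest filter of that stack: pleated white filter cassette, an open white frame with pleats, 48 mm wide (its x), 90 mm long (its y), 18 mm high, 60 g; the point is its centre, half-way up
- filter_lone_mid (a point): the single filter on the floor of the other bay: pleated white filter cassette, an open white frame with pleats, 48 mm wide (its x), 90 mm long (its y), 18 mm high, 60 g; the point is its centre, half-way up
- multimeter: yellow hand multimeter lying to the right, 130x66x39 mm; origin at the centre of its underside; a bystander
- driver_blue: thin blue screwdriver, 12x122x12 mm, lying behind the case; origin at its underside; a bystander
- long_nose: blue-handled long-nose pliers, 56x165x12 mm, lying to the right; a bystander
- tweezers: steel tweezers, 13x118x8 mm, lying to the left; a bystander
Not all that is in view belongs to the job. Leave any orange or red look-alike of the part that bears filter_lone_mid alone.

How it is judged:
By the outcome, as a careful person would: the job done as asked, in the order asked, and still so for the second after the job is handed in, with the robot touching nothing.
It also fails if it takes over 51 s, if anything falls off the work surface, if the arm or the gripper's body presses on something with over 40 N, if the wrist force passes 120 N, or if a joint passes its speed limit or range.

## Working session

There is one attempt and no reset: what is moved stays moved. The work goes in short steps, Python scripts to look and compute and a tool call to move; the robot and the scene stay as the last step left them, time stands still between calls to the robot, and variables do not carry over. Pictures are saved under pics/ and viewed, at most 10 in all, crops included, and the job is handed in when it is done.

Besides the shell and the picture viewer there is one more tool, called by a JSON object that holds its "api" and its "payload". step_arm: Moves the arm, as the interface text tells. Its arguments: {"type":"object","properties":{"commands":{"type":"array"},"gripper":{"type":"number"},"force":{"type":"number"}},"required":["commands"]}

```bash
mkdir -p pics; ls; python3 - <<'E'
from bench import ctrl
import cv2,numpy as np
for n in("scene","top"):
    cv2.imwrite(f"pics/{n}0.png",ctrl.get_image(n)[:,:,::-1]); m=ctrl.camera_model(n); print(n,{k:np.round(v,4).tolist() for k,v in m.items()})
print(ctrl.camera_model("wrist"))
print(ctrl.get_state())
E
```

```text
pics
scene {'fx': 438.7671, 'fy': 438.7671, 'cx': 279.0073, 'cy': 212.263, 'R': [[-0.6915, -0.7222, 0.0179], [-0.309, 0.2732, -0.911], [0.653, -0.6355, -0.4121]], 't': [0.4195, 0.2736, 0.5774]}
top {'fx': 404.106, 'fy': 404.106, 'cx': 281.6998, 'cy': 204.6944, 'R': [[0.0204, -0.9998, 0.0084], [-0.998, -0.0209, -0.0603], [0.0605, -0.0071, -0.9981]], 't': [-0.0366, 0.6449, 1.1176]}
{'fx': 325.19226210127806, 'fy': 325.19226210127806, 'cx': 283.4820097116824, 'cy': 207.7089329548887, 'T_tool_cam': array([[-3.12805453e-04, -9.64499688e-01, -2.64083802e-01,
         7.22702992e-02],
       [ 9.99999761e-01, -1.38899805e-04, -6.77196249e-04,
        -6.47185420e-04],
       [ 6.16474383e-04, -2.64083951e-01,  9.64499501e-01,
        -1.48064661e-01],
       [ 0.00000000e+00,  0.00000000e+00,  0.00000000e+00,
         1.00000000e+00]])}
{'time': 0.1, 'joint_positions': array([-1.14489188,  0.3217527 , -0.07006583,  1.45155739,  0.0226008 ,
        1.37082117, -0.05694404]), 'qd': array([ 0.00029097, -0.00189772,  0.00039748, -0.00220023, -0.00098529,
       -0.0001116 ,  0.00262229]), 'joint_torque': array([-5.29092031e-04, -4.92572808e+01, -4.05883100e-01, -3.13400996e+01,
       -6.41327770e-02,  3.94183095e-02,  8.16325542e-05]), 'position': array([0.26003335, 0.59519481, 0.23556605]), 'tool_rot': array([-6.42298919e-01, -3.07496773e+00,  2.72206044e-03]), 'ft_force': array([-0.51198801,  0.38307891,  0.20672291]), 'torque': array([-0.00968453,  0.06001032,  0.03705515]), 'grip_force': 0.0, 'grip_width': 1.0010180880412807}
```

View pics/scene0.png

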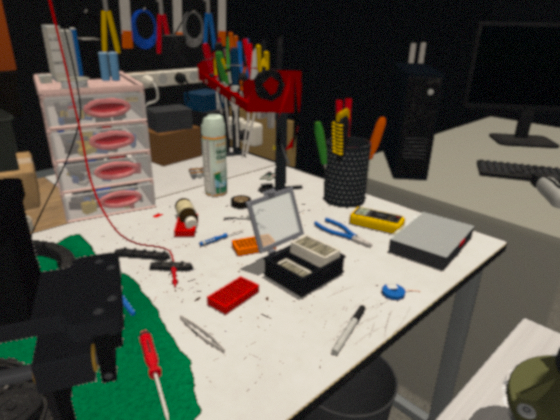

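View pics/top0.png

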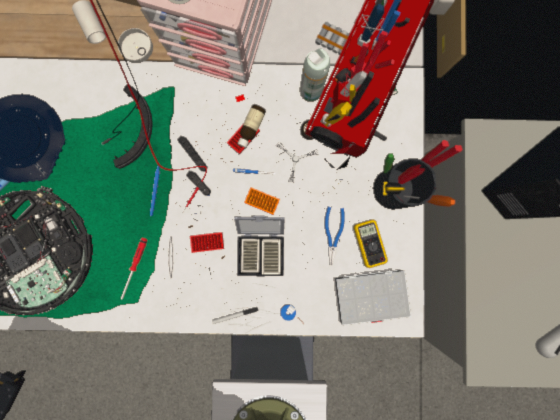

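Top view: case at about (260,255), with its open lid behind at (260,226). The candidates for filters are the left-bay one at top (249,255), the right-bay one at (271,255), a red look-alike (207,242) and an orange look-alike (262,201). The red and orange ones are excluded. In the scene view the right-bay stack (318,250) stands tall and the left bay (293,268) is low. I'll check this in one close crop.

```bash
cat > h.py <<'E'
import cv2,numpy as np
from bench import ctrl
def ray(n,uv,z):
    m=ctrl.camera_model(n);R=np.array(m["R"]);t=np.array(m["t"])
    C=-R.T@t;d=R.T@np.array([(uv[0]-m["cx"])/m["fx"],(uv[1]-m["cy"])/m["fy"],1]);return C+d*(z-C[2])/d[2]
def proj(n,X):
    m=ctrl.camera_model(n);c=np.array(m["R"])@X+np.array(m["t"]);return np.array([m["cx"]+m["fx"]*c[0]/c[2],m["cy"]+m["fy"]*c[1]/c[2]])
E
python3 - <<'E'
from h import *
a=cv2.imread("pics/top0.png");b=cv2.imread("pics/scene0.png")
A=cv2.resize(a[205:295,215:305],(400,400),interpolation=cv2.INTER_CUBIC)
B=cv2.resize(b[185:300,235:350],(400,400),interpolation=cv2.INTER_CUBIC)
cv2.imwrite("pics/crop0.png",np.hstack([A,B]))
g=a[205:295,215:305].max(2)
m=(g<70).astype(np.uint8)
n,l,s,c=cv2.connectedComponentsWithStats(m); i=1+np.argmax(s[1:,4])
r=cv2.minAreaRect(np.argwhere(l==i)[:,::-1].astype(np.float32)+[215,205]) if 0 else cv2.minAreaRect((np.argwhere(l==i)[:,::-1]+np.array([215,205])).astype(np.float32))
print(s[i],r); 
for p in cv2.boxPoints(r): print(p,ray("top",p,.046).round(4))
print(ray("top",r[0],.046))
# white filter blobs
w=((g>110)&(np.arange(90)[:,None]>32)&(np.arange(90)[:,None]<69)&(np.arange(90)>25)&(np.arange(90)<68)).astype(np.uint8)
n,l,s,c=cv2.connectedComponentsWithStats(w)
print(s,c+[215,205])
E
```

```text
[ 23  32  45  39 306] ((260.0, 256.0), (38.0, 44.0), 90.0)
[238. 237.] [0.553  0.0945 0.046 ]
[282. 237.] [ 0.5555 -0.0257  0.046 ]
[282. 275.] [ 0.4524 -0.0278  0.046 ]
[238. 275.] [0.4501 0.0917 0.046 ]
[0.50261426 0.03319377 0.046     ]
[[   0    0   90   90 7157]
 [  26   34   19   34  456]
 [  47   34   19   35  487]] [[259.32052536 248.7079782 ]
 [249.89035088 254.93640351]
 [271.13552361 256.04928131]]
```

View pics/crop0.png

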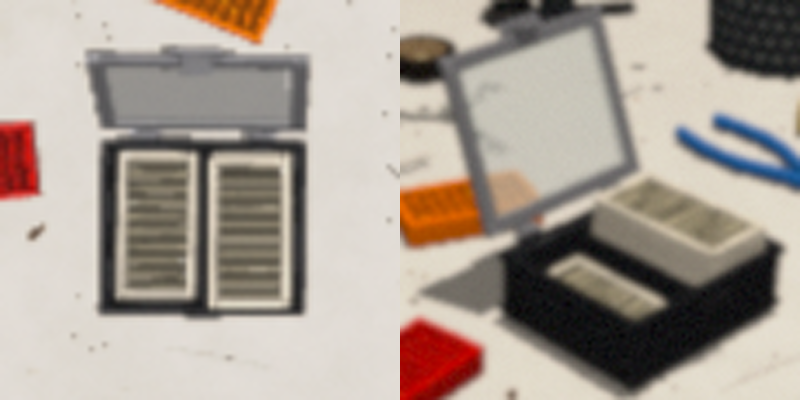

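The crop confirms it: the high stack is in the right bay (-y). The lone filter is low in the left bay, and the red and orange ones lie outside the case.

```bash
cat >> h.py <<'E'
from scipy.spatial.transform import Rotation as Ro
def go(p,yaw_deg=1.2):
    s=ctrl.get_state();R=Ro.from_rotvec(s["tool_rot"])
    y=np.radians(yaw_deg);T=Ro.from_matrix(np.array([[-np.cos(y),-np.sin(y),0],[-np.sin(y),np.cos(y),0],[0,0,-1]]).T)
    print("t",round(s["time"],2),"pos",s["position"].round(4),"travel",(R.inv().apply(np.array(p)-s["position"])).round(4),"turn",(R.inv()*T).as_rotvec(degrees=True).round(2),"F",s["ft_force"].round(1))
E
python3 - <<'E'
from h import *
print("top filter",ray("top",(271.1,256.05),.059),"lone",ray("top",(249.9,254.9),.023))
# lid free edge: pixel ~ (259,216.5) in top; tab top in scene ~(385,195)
m=ctrl.camera_model
def line(n,uv):
    a=ray(n,uv,0);b=ray(n,uv,.2);return a,b-a
# lid frame top-left/right corners in top & scene
def tri(u,v):
    (a,d),(b,e)=line("top",u),line("scene",v)
    st=np.linalg.lstsq(np.c_[d,-e],b-a,rcond=None)[0];return a+d*st[0],b+e*st[1]
k=90/400;q=115/400
print(tri((215+90*k,205+57*k),(235+45*q,185+65*q)),tri((215+308*k,205+60*k),(235+198*q,185+15*q)))
go([.503,-.055,.22])
E
```

```text
top filter [0.50394369 0.00272538 0.059     ] lone [0.50356022 0.06236033 0.023     ]
(array([0.60278648, 0.09313956, 0.14226351]), array([0.60168165, 0.09191964, 0.14210461])) (array([ 0.60368159, -0.02966312,  0.14026851]), array([ 0.60260273, -0.03069873,  0.14025469]))
t 0.1 pos [0.26   0.5952 0.2356] travel [-0.4829 -0.4985  0.0165] turn [-1.00e-01 -2.00e-02 -2.48e+01] F [-0.5  0.4  0.2]
```

{"api": "step_arm", "payload": {"commands": [{"travel":[-0.035,-0.036,0.0],"turn":[0,0,-5]},{"travel":[-0.07,-0.072,0.0],"turn":[0,0,-10]},{"travel":[-0.105,-0.108,0.0],"turn":[0,0,-15]},{"travel":[-0.14,-0.144,0.0],"turn":[0,0,-20]},{"travel":[-0.174,-0.18,0.0],"turn":[0,0,-24.8]}], "gripper": 0, "force": 20}}

```text
time: 0.6
position: [0.3478, 0.3592, 0.2362]
tool_rot: [0.039, -3.141, 0.0]
ft_force: [1.6, -0.5, 0.8]
grip_width: 0.626
grip_force: 0.0
```

```bash
python3 -c "
from h import *
go([.503,-.06,.22])"
```

```text
t 0.6 pos [0.3478 0.3592 0.2362] travel [-0.1448 -0.4229  0.0162] turn [-0.02 -0.01  0.21] F [ 1.6 -0.5  0.8]
```

{"api": "step_arm", "payload": {"commands": [{"travel":[-0.015,-0.044,0.0],"turn":[0,0,0]},{"travel":[-0.03,-0.088,0.0],"turn":[0,0,0]},{"travel":[-0.045,-0.132,0.0],"turn":[0,0,0]},{"travel":[-0.06,-0.176,0.0],"turn":[0,0,0]},{"travel":[-0.075,-0.22,0.0],"turn":[0,0,0]}]}}

```text
time: 1.1
position: [0.4272, 0.1411, 0.2364]
tool_rot: [0.033, -3.141, -0.0]
ft_force: [0.5, 0.4, 0.1]
grip_width: 0.175
grip_force: 0.0
```

{"api": "step_arm", "payload": {"commands": [{"travel":[-0.015,-0.044,0.0],"turn":[0,0,0]},{"travel":[-0.03,-0.088,0.0],"turn":[0,0,0]},{"travel":[-0.045,-0.132,0.0],"turn":[0,0,0]},{"travel":[-0.06,-0.176,0.0],"turn":[0,0,0]},{"travel":[-0.06,-0.18,0.0],"turn":[0,0,0]}]}}

```text
time: 1.6
position: [0.4916, -0.0426, 0.2366]
tool_rot: [-0.018, 3.141, -0.005]
ft_force: [-0.8, -0.4, -0.0]
grip_width: 0.004
grip_force: 0.0
```

```bash
python3 -c "
from h import *
go([.504,-.06,.064])
cv2.imwrite('pics/w1.png',ctrl.get_image('wrist')[:,:,::-1])"
```

```text
t 1.6 pos [ 0.4916 -0.0426  0.2366] travel [-0.0121 -0.017   0.1727] turn [-0.17  0.05 -0.56] F [-0.8 -0.4 -0. ]
```

View pics/w1.png

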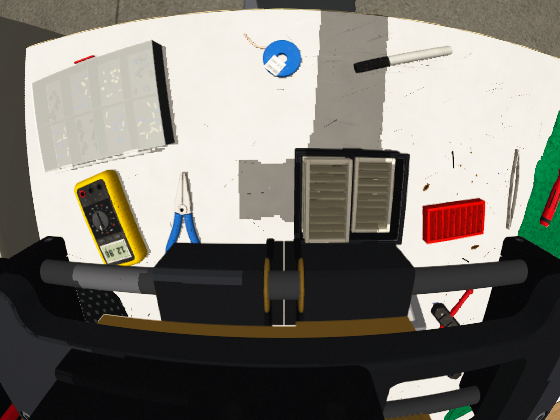

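{"api": "step_arm", "payload": {"commands": [{"travel":[-0.012,-0.017,0.035],"turn":[0,0,-0.6]},{"travel":[-0.012,-0.017,0.075],"turn":[0,0,-0.6]},{"travel":[-0.012,-0.017,0.115],"turn":[0,0,-0.6]},{"travel":[-0.012,-0.017,0.155],"turn":[0,0,-0.6]},{"travel":[-0.012,-0.017,0.172],"turn":[0,0,-0.6]}]}}

```text
time: 2.15
position: [0.4999, -0.0504, 0.0605]
tool_rot: [0.053, -3.134, -0.001]
ft_force: [-1.1, 0.8, -0.2]
grip_width: 0.005
grip_force: 0.0
```

```bash
python3 -c "
from h import *
go([.504,-.06,.064])"
```

```text
t 2.15 pos [ 0.4999 -0.0504  0.0605] travel [-0.0037 -0.0098 -0.0035] turn [ 0.04 -0.38  0.72] F [-1.1  0.8 -0.2]
```

{"api": "step_arm", "payload": {"commands": [{"travel":[-0.004,0.0,-0.004],"turn":[0,0,0.7]},{"travel":[-0.004,0.0,-0.004],"turn":[0,0,0.7]}]}}

```text
time: 2.35
position: [0.5084, -0.0511, 0.0696]
tool_rot: [-0.032, 3.14, 0.0]
ft_force: [0.7, 0.3, 0.4]
grip_width: 0.011
grip_force: 0.0
```

{"api": "step_arm", "payload": {"commands": [{"travel":[0,0.008,0],"turn":[0,0,0]},{"travel":[0,0.016,0],"turn":[0,0,0]},{"travel":[0,0.024,0],"turn":[0,0,0]},{"travel":[0,0.032,0],"turn":[0,0,0]},{"travel":[0,0.032,0],"turn":[0,0,0]}]}}

```text
time: 2.85
position: [0.5068, -0.0183, 0.0688]
tool_rot: [-0.034, 3.141, 0.001]
ft_force: [0.1, 0.0, -0.3]
grip_width: 0.006
grip_force: 0.0
```

```bash
python3 -c "
from h import *
go([.504,0.0,.064])
a=ctrl.get_image('scene')[185:300,235:350,::-1]
b=ctrl.get_image('wrist')[120:260,240:430,::-1]
cv2.imwrite('pics/p2.png',np.hstack([cv2.resize(a,(400,400)),cv2.resize(b,(400,400))]))"
```

```text
t 2.85 pos [ 0.5068 -0.0183  0.0688] travel [0.0024 0.0184 0.0049] turn [0.05 0.03 0.05] F [ 0.1  0.  -0.3]
```

View pics/p2.png

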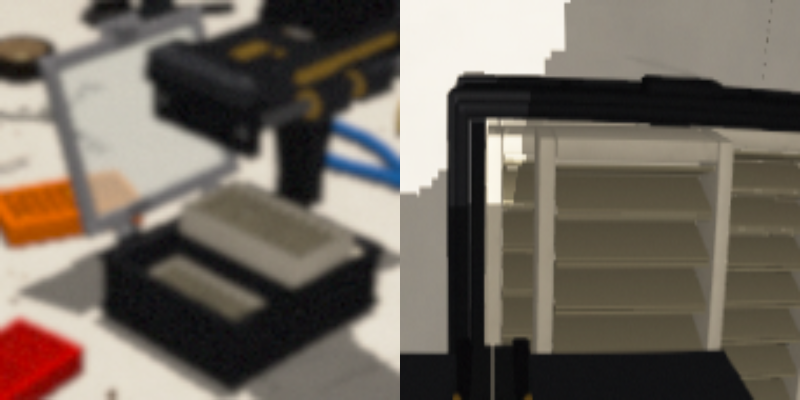

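The filter has slid about 14 mm towards the divider, its white side at scene crop (275,245), and stays square in the case. Pushing on, slightly lower.

{"api": "step_arm", "payload": {"commands": [{"travel":[0.002,0.006,0.004],"turn":[0,0,0]},{"travel":[0.002,0.012,0.005],"turn":[0,0,0]},{"travel":[0.002,0.018,0.005],"turn":[0,0,0]},{"travel":[0.002,0.024,0.005],"turn":[0,0,0]},{"travel":[0.002,0.024,0.005],"turn":[0,0,0]}]}}

```text
time: 3.45
position: [0.5042, 0.0051, 0.0635]
tool_rot: [0.033, -3.141, -0.001]
ft_force: [0.3, 0.1, 0.1]
grip_width: 0.005
grip_force: 0.0
```

```bash
python3 -c "
from h import *
go([.504,0.02,.060])
a=ctrl.get_image('scene')[185:300,235:350,::-1]
b=ctrl.get_image('wrist')[120:260,240:430,::-1]
cv2.imwrite('pics/p3.png',np.hstack([cv2.resize(a,(400,400)),cv2.resize(b,(400,400))]))"
```

```text
t 3.45 pos [0.5042 0.0051 0.0635] travel [-0.0001  0.0149  0.0035] turn [ 0.03 -0.    0.01] F [0.3 0.1 0.1]
```

View pics/p3.png

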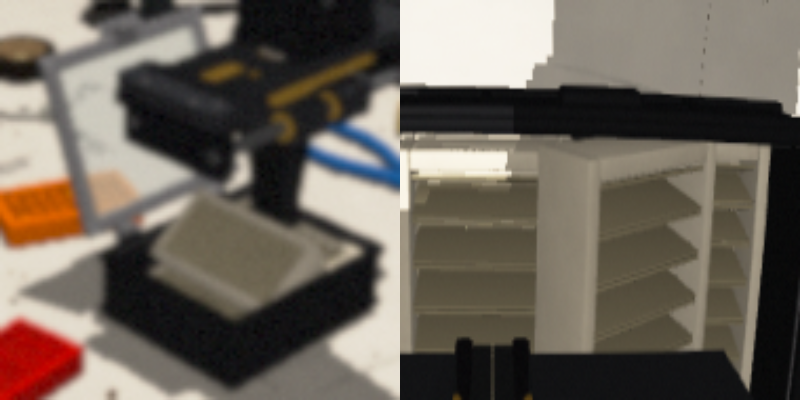

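The filter has tipped over the divider into the left bay, with its leading edge down (scene crop (190,280)) and its trailing edge resting on the divider. I'll push the trailing edge across.

{"api": "step_arm", "payload": {"commands": [{"travel":[0,0.004,0.003],"turn":[0,0,0]},{"travel":[0,0.009,0.004],"turn":[0,0,0]},{"travel":[0,0.014,0.004],"turn":[0,0,0]},{"travel":[0,0.019,0.004],"turn":[0,0,0]},{"travel":[0,0.019,0.004],"turn":[0,0,0]}]}}

```text
time: 4.05
position: [0.5038, 0.0238, 0.0596]
tool_rot: [0.033, -3.141, -0.001]
ft_force: [-0.6, -0.3, -0.0]
grip_width: 0.004
grip_force: 0.1
```

```bash
python3 -c "
from h import *
go([.504,0.03,.060])
a=ctrl.get_image('scene')[185:300,235:350,::-1]
b=ctrl.get_image('wrist')[120:260,240:430,::-1]
cv2.imwrite('pics/p4.png',np.hstack([cv2.resize(a,(400,400)),cv2.resize(b,(400,400))]))"
```

```text
t 4.05 pos [0.5038 0.0238 0.0596] travel [-0.0003  0.0062 -0.0004] turn [ 0.03 -0.   -0.01] F [-0.6 -0.3 -0. ]
```

View pics/p4.png

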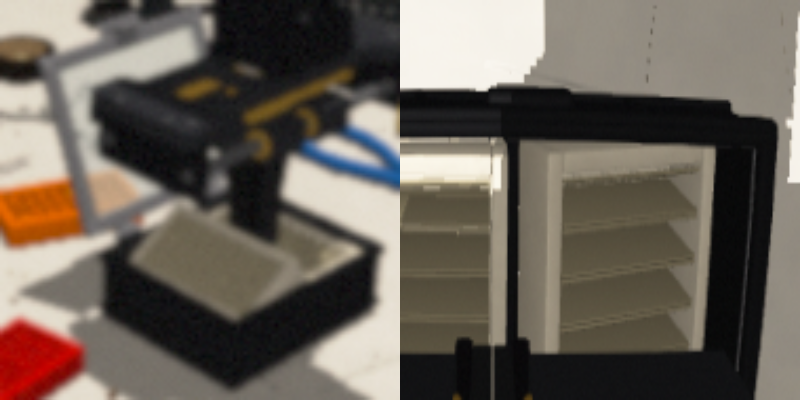

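{"api": "step_arm", "payload": {"commands": [{"travel":[0,0.003,0],"turn":[0,0,0]},{"travel":[0,0.006,0],"turn":[0,0,0]},{"travel":[0,0.009,0],"turn":[0,0,0]},{"travel":[0,0.009,0],"turn":[0,0,0]}]}}

```text
time: 4.55
position: [0.5036, 0.0322, 0.0596]
tool_rot: [-0.031, 3.141, 0.0]
ft_force: [-0.7, -0.8, -0.4]
grip_width: 0.005
grip_force: 0.2
```

```bash
python3 -c "
from h import *
go([.504,0.03,.060])
a=ctrl.get_image('scene')[185:300,235:350,::-1]
b=ctrl.get_image('wrist')[120:260,240:430,::-1]
cv2.imwrite('pics/p5.png',np.hstack([cv2.resize(a,(400,400)),cv2.resize(b,(400,400))]))"
```

```text
t 4.55 pos [0.5036 0.0322 0.0596] travel [-0.0003 -0.0022 -0.0004] turn [ 0.01  0.01 -0.05] F [-0.7 -0.8 -0.4]
```

View pics/p5.png

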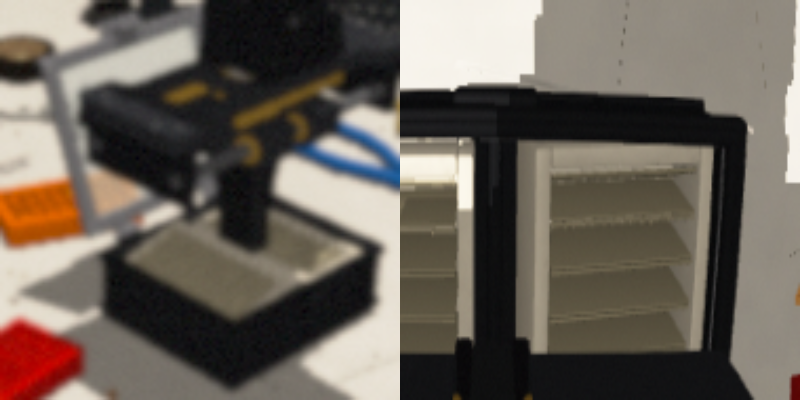

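The filter now looks nearly level: its top (scene crop (200,270)) is at rim height and the divider shows again in the wrist crop at x≈495. I'll press its trailing side down gently to check it is seated.

{"api": "step_arm", "payload": {"commands": [{"travel":[0,0.0,-0.015],"turn":[0,0,0]},{"travel":[0,0.024,-0.015],"turn":[0,0,0]},{"travel":[0,0.024,-0.006],"turn":[0,0,0]},{"travel":[0,0.024,0.0],"turn":[0,0,0]},{"travel":[0,0.024,0.003],"turn":[0,0,0]}]}}

```text
time: 5.15
position: [0.5023, 0.0548, 0.0554]
tool_rot: [0.029, -3.14, 0.001]
ft_force: [0.4, -0.0, -0.1]
grip_width: 0.004
grip_force: 0.0
```

{"api": "step_arm", "payload": {"commands": [{"travel":[0,0,0.002],"turn":[0,0,0]},{"travel":[0,0,0.002],"turn":[0,0,0]}]}}

```text
time: 5.35
position: [0.5029, 0.0549, 0.0541]
tool_rot: [0.029, -3.141, 0.001]
ft_force: [-0.2, -0.1, -0.7]
grip_width: 0.009
grip_force: 0.0
```

```bash
python3 -c "
from h import *
go([.504,0.035,.22])"
```

```text
t 5.35 pos [0.5029 0.0549 0.0541] travel [-0.0006 -0.02   -0.1659] turn [-0.03 -0.05 -0.15] F [-0.2 -0.1 -0.7]
```

{"api": "step_arm", "payload": {"commands": [{"travel":[0,-0.005,-0.045],"turn":[0,0,0]},{"travel":[0,-0.01,-0.09],"turn":[0,0,0]},{"travel":[0,-0.02,-0.135],"turn":[0,0,0]},{"travel":[0,-0.022,-0.18],"turn":[0,0,0]},{"travel":[-0.02,-0.022,-0.206],"turn":[0,0,0]}]}}

```text
time: 5.85
position: [0.5239, 0.0329, 0.2652]
tool_rot: [-0.028, 3.137, 0.004]
ft_force: [-0.1, -0.7, -0.8]
grip_width: 0.003
grip_force: 0.0
```

{"api": "step_arm", "payload": {"commands": [{"travel":[-0.04,0,0],"turn":[0,0,0]},{"travel":[-0.08,0,0],"turn":[0,0,0]},{"travel":[-0.12,0,0],"turn":[0,0,0]},{"travel":[-0.15,0,0],"turn":[0,0,0]},{"travel":[-0.15,0,0],"turn":[0,0,0]}]}}

```text
time: 6.35
position: [0.676, 0.0368, 0.2584]
tool_rot: [0.03, -3.14, 0.004]
ft_force: [0.4, 0.5, 0.3]
grip_width: 0.008
grip_force: 0.0
```

```bash
python3 -c "
from h import *
go([.65,0.034,.138])
a=ctrl.get_image('scene')[185:300,235:350,::-1]
b=ctrl.get_image('top')[205:295,215:305,::-1]
cv2.imwrite('pics/p6.png',np.hstack([cv2.resize(a,(400,400)),cv2.resize(b,(400,400))]))"
```

```text
t 6.35 pos [0.676  0.0368 0.2584] travel [ 0.0259 -0.002   0.1204] turn [-0.14 -0.06 -0.1 ] F [0.4 0.5 0.3]
```

View pics/p6.png

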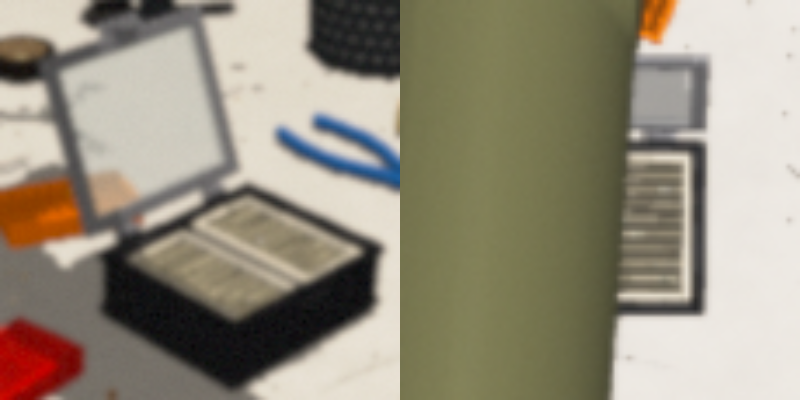

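Scene crop: both stacks lie level just below the rim, left top at (210,275) and right top at (285,235), and the lid is still open and unmoved. Going down behind the lid to swing it over.

{"api": "step_arm", "payload": {"commands": [{"travel":[0.0,-0.003,0.04],"turn":[0,0,0]},{"travel":[0.008,-0.003,0.08],"turn":[0,0,0]},{"travel":[0.008,-0.003,0.12],"turn":[0,0,0]},{"travel":[0.03,-0.003,0.12],"turn":[0,0,0]},{"travel":[0.05,-0.003,0.12],"turn":[0,0,0]}]}}

```text
time: 6.95
position: [0.6207, 0.0328, 0.1389]
tool_rot: [0.03, -3.138, 0.0]
ft_force: [2.6, -0.7, 1.4]
grip_width: 0.008
grip_force: 1.5
```

{"api": "step_arm", "payload": {"commands": [{"travel":[0.01,0,0],"turn":[0,0,0]},{"travel":[0.02,0,0],"turn":[0,0,0]},{"travel":[0.03,0,0],"turn":[0,0,0]},{"travel":[0.04,0,0],"turn":[0,0,0]},{"travel":[0.05,0,0],"turn":[0,0,0]}]}}

```text
time: 7.45
position: [0.5731, 0.0321, 0.1408]
tool_rot: [-0.03, 3.141, 0.0]
ft_force: [1.0, -0.1, 1.3]
grip_width: 0.003
grip_force: 0.6
```

```bash
python3 -c "
from h import *
go([.547,0.034,.137]);go([.520,.034,.1326]);go([.495,.034,.119])"
```

```text
t 7.45 pos [0.5731 0.0321 0.1408] travel [0.026  0.0024 0.0038] turn [ 0.01  0.03 -0.09] F [ 1.  -0.1  1.3]
t 7.45 pos [0.5731 0.0321 0.1408] travel [0.053  0.003  0.0082] turn [ 0.01  0.03 -0.09] F [ 1.  -0.1  1.3]
t 7.45 pos [0.5731 0.0321 0.1408] travel [0.078  0.0034 0.0218] turn [ 0.01  0.03 -0.09] F [ 1.  -0.1  1.3]
```

The lid follows with about 1–2 N. Continuing along the arc.

{"api": "step_arm", "payload": {"commands": [{"travel":[0.013,0,0.002],"turn":[0,0,0]},{"travel":[0.026,0,0.004],"turn":[0,0,0]},{"travel":[0.04,0,0.006],"turn":[0,0,0]},{"travel":[0.053,0,0.008],"turn":[0,0,0]},{"travel":[0.066,0,0.014],"turn":[0,0,0]}]}}

```text
time: 7.95
position: [0.5071, 0.0307, 0.1268]
tool_rot: [-0.03, 3.14, 0.0]
ft_force: [2.1, -0.1, 0.6]
grip_width: 0.004
grip_force: 0.4
```

{"api": "step_arm", "payload": {"commands": [{"travel":[0.012,0,0.008],"turn":[0,0,0]},{"travel":[0.02,0,0.02],"turn":[0,0,0]},{"travel":[0.026,0,0.032],"turn":[0,0,0]},{"travel":[0.029,0,0.044],"turn":[0,0,0]},{"travel":[0.031,0,0.054],"turn":[0,0,0]}]}}

```text
time: 8.45
position: [0.4759, 0.0302, 0.0712]
tool_rot: [0.03, -3.14, 0.0]
ft_force: [0.9, 0.0, -0.1]
grip_width: 0.006
grip_force: 0.3
```

```bash
python3 -c "
from h import *
go([.472,0.033,.066])"
```

```text
t 8.45 pos [0.4759 0.0302 0.0712] travel [0.0039 0.0029 0.0052] turn [-0.01 -0.07 -0.09] F [ 0.9  0.  -0.1]
```

{"api": "step_arm", "payload": {"commands": [{"travel":[0.008,0.002,0.003],"turn":[0,0,0]},{"travel":[0.008,0.002,0.006],"turn":[0,0,0]},{"travel":[0.008,0.002,0.008],"turn":[0,0,0]},{"travel":[0.008,0.002,0.008],"turn":[0,0,0]}]}}

```text
time: 8.85
position: [0.4715, 0.0309, 0.0652]
tool_rot: [-0.029, 3.135, -0.003]
ft_force: [4.8, -3.9, -2.1]
grip_width: 0.003
grip_force: 2.8
```

{"api": "step_arm", "payload": {"commands": [{"travel":[0,0,0.002],"turn":[0,0,0]},{"travel":[0,0,0.002],"turn":[0,0,0]}]}}

```text
time: 9.05
position: [0.4716, 0.0309, 0.0643]
tool_rot: [-0.029, 3.136, -0.002]
ft_force: [1.1, -3.2, 7.5]
grip_width: 0.005
grip_force: 6.6
```

{"api": "step_arm", "payload": {"commands": [{"travel":[-0.004,0,0.002],"turn":[0,0,0]},{"travel":[-0.004,0,0.003],"turn":[0,0,0]},{"travel":[-0.004,0,0.003],"turn":[0,0,0]}]}}

```text
time: 9.35
position: [0.4719, 0.0309, 0.0637]
tool_rot: [0.029, -3.137, -0.001]
ft_force: [-16.9, -4.0, 43.0]
grip_width: 0.002
grip_force: 23.5
```

{"api": "step_arm", "payload": {"commands": [{"travel":[0,0,-0.04],"turn":[0,0,0]},{"travel":[0,0,-0.08],"turn":[0,0,0]},{"travel":[0,0,-0.12],"turn":[0,0,0]},{"travel":[0,0.04,-0.16],"turn":[0,0,0]},{"travel":[0,0.08,-0.18],"turn":[0,0,0]}]}}

```text
time: 9.85
position: [0.4722, 0.1103, 0.2421]
tool_rot: [-0.022, 3.138, 0.002]
ft_force: [2.1, 0.5, -0.5]
grip_width: 0.005
grip_force: 0.0
```

{"api": "step_arm", "payload": {"commands": [{"travel":[0,0.04,0],"turn":[0,0,0]},{"travel":[0,0.08,0],"turn":[0,0,0]},{"travel":[0,0.12,0],"turn":[0,0,0]},{"travel":[0,0.16,0],"turn":[0,0,0]},{"travel":[0,0.16,0],"turn":[0,0,0]}]}}

```text
time: 10.35
position: [0.4657, 0.2779, 0.2381]
tool_rot: [0.045, -3.14, -0.002]
ft_force: [0.3, -0.6, 0.4]
grip_width: 0.003
grip_force: 0.0
```

```bash
python3 -c "
from h import *
go([.472,0.2,.2])
a=ctrl.get_image('scene')[185:300,235:350,::-1]
b=ctrl.get_image('top')[205:295,215:305,::-1]
cv2.imwrite('pics/p7.png',np.hstack([cv2.resize(a,(400,400)),cv2.resize(b,(400,400))]))"
```

```text
t 10.35 pos [0.4657 0.2779 0.2381] travel [-0.0041 -0.0781  0.0379] turn [ 0.09 -0.08  0.43] F [ 0.3 -0.6  0.4]
```

View pics/p7.png

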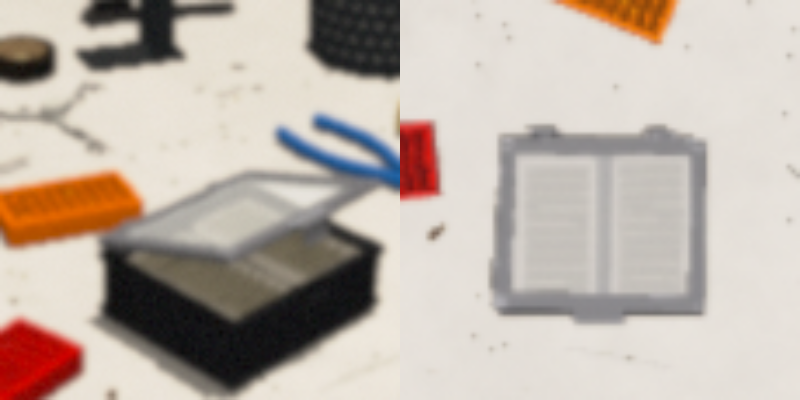

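The scene crop shows the lid standing about 20° open, with its free corner at (235,255) and the rim corner at (235,320). It rose with the finger when I lifted, as the tip was wedged sideways against the frame step. I'll press again straight down, clear of the frame, and lift gently. The picture budget is used up, so the next checks are numeric.

{"api": "step_arm", "payload": {"commands": [{"travel":[-0.004,-0.04,0.0],"turn":[0,0,0]},{"travel":[-0.006,-0.085,0.0],"turn":[0,0,0]},{"travel":[-0.008,-0.13,0.0],"turn":[0,0,0]},{"travel":[-0.01,-0.175,0.0],"turn":[0,0,0]},{"travel":[-0.012,-0.22,0.02],"turn":[0,0,0]}]}}

```text
time: 10.95
position: [0.4856, 0.0479, 0.2212]
tool_rot: [-0.026, 3.136, 0.003]
ft_force: [1.6, -0.3, 0.1]
grip_width: 0.008
grip_force: 0.0
```

```bash
python3 -c "
from h import *
go([.480,0.033,.11])"
```

```text
t 10.95 pos [0.4856 0.0479 0.2212] travel [ 0.0064 -0.015   0.1111] turn [ 0.1   0.3  -0.26] F [ 1.6 -0.3  0.1]
```

{"api": "step_arm", "payload": {"commands": [{"travel":[0.004,-0.015,0.03],"turn":[0,0,0]},{"travel":[0.004,-0.015,0.07],"turn":[0,0,0]},{"travel":[0.004,-0.015,0.105],"turn":[0,0,0]},{"travel":[0.004,-0.015,0.12],"turn":[0,0,0]},{"travel":[0.004,-0.015,0.135],"turn":[0,0,0]}]}}

```text
time: 11.45
position: [0.4794, 0.0342, 0.0829]
tool_rot: [0.025, -3.14, 0.001]
ft_force: [-0.3, 0.3, 1.3]
grip_width: 0.004
grip_force: 0.3
```

{"api": "step_arm", "payload": {"commands": [{"travel":[0,0,0.008],"turn":[0,0,0]},{"travel":[0,0,0.014],"turn":[0,0,0]},{"travel":[0,0,0.018],"turn":[0,0,0]},{"travel":[0,0,0.02],"turn":[0,0,0]},{"travel":[0,0,0.02],"turn":[0,0,0]}]}}

```text
time: 11.95
position: [0.481, 0.0363, 0.0646]
tool_rot: [-0.03, 3.14, 0.0]
ft_force: [-0.8, 0.1, -0.4]
grip_width: 0.005
grip_force: 0.0
```

{"api": "step_arm", "payload": {"commands": [{"travel":[0,0,0.0015],"turn":[0,0,0]},{"travel":[0,0,0.0015],"turn":[0,0,0]},{"travel":[0,0,0.0015],"turn":[0,0,0]}]}}

```text
time: 12.25
position: [0.4811, 0.0364, 0.0643]
tool_rot: [-0.03, 3.141, 0.001]
ft_force: [-4.1, -0.6, 10.9]
grip_width: 0.008
grip_force: 5.7
```

It is bottomed at 11 N. Lifting slowly, straight up.

{"api": "step_arm", "payload": {"commands": [{"travel":[0,0,-0.0015],"turn":[0,0,0]},{"travel":[0,0,-0.003],"turn":[0,0,0]},{"travel":[0,0,-0.006],"turn":[0,0,0]},{"travel":[0,0,-0.012],"turn":[0,0,0]},{"travel":[0,0,-0.02],"turn":[0,0,0]}]}}

```text
time: 12.75
position: [0.4803, 0.0363, 0.0828]
tool_rot: [0.03, -3.141, 0.0]
ft_force: [0.1, 0.7, -0.1]
grip_width: 0.006
grip_force: 0.0
```

{"api": "step_arm", "payload": {"commands": [{"travel":[0,0,-0.04],"turn":[0,0,0]},{"travel":[0,0,-0.08],"turn":[0,0,0]},{"travel":[0,0,-0.12],"turn":[0,0,0]},{"travel":[0,0.04,-0.14],"turn":[0,0,0]},{"travel":[0,0.08,-0.16],"turn":[0,0,0]}]}}

```text
time: 13.25
position: [0.4796, 0.1163, 0.2454]
tool_rot: [-0.024, 3.138, 0.003]
ft_force: [0.7, 0.8, -0.6]
grip_width: 0.003
grip_force: 0.0
```

{"api": "step_arm", "payload": {"commands": [{"travel":[0,0.04,0],"turn":[0,0,0]},{"travel":[0,0.08,0],"turn":[0,0,0]},{"travel":[0,0.12,0],"turn":[0,0,0]},{"travel":[0,0.16,0],"turn":[0,0,0]},{"travel":[0,0.16,0],"turn":[0,0,0]}]}}

```text
time: 13.75
position: [0.4737, 0.2833, 0.2426]
tool_rot: [0.045, -3.141, -0.004]
ft_force: [0.1, -0.5, -0.4]
grip_width: 0.006
grip_force: 0.0
```

```bash
python3 -c "
from h import *
a=ctrl.get_image('scene')[:,:,::-1].copy();cv2.imwrite('pics/p8.png',a)
y=np.radians(1.2);c=np.array([.503,.0325,0])
def W(p): return c+np.array([np.cos(y)*p[0]-np.sin(y)*p[1],np.sin(y)*p[0]+np.cos(y)*p[1],p[2]])
for th in(0,.1,.2,.4):
  X=lambda yy,r=110,h=.006: W([.0575-r/1e3*np.cos(th)+h*np.sin(th),yy,.046+r/1e3*np.sin(th)+h*np.cos(th)])
  print(th,proj('scene',X(.063)).round(1),proj('scene',X(-.063)).round(1),proj('scene',X(0,120)).round(1))
print('rim corner',proj('scene',W([-.0515,.0615,.046])).round(1))
m=cv2.imread('pics/p6.png')
u=int(round(proj('scene',W([-.0515,.0615,.046]))[0]))
o=cv2.imread('pics/p8.png')
for uu in (u-6,u,u+6): print(uu,[(v,int(o[v,uu].max())) for v in range(250,300,2)])
uu=int(round(proj('scene',W([-.02,-.0615,.046]))[0]))
print(uu,[(v,int(o[v,uu].max())) for v in range(225,275,2)])
print('t',ctrl.get_state()['time'])
"
```

```text
0 [302.1 275.2] [344.9 251.5] [328.7 264.8]
0.1 [301.9 269.7] [344.9 246.5] [328.6 259. ]
0.2 [301.2 264.1] [344.4 241.3] [328.  253.1]
0.4 [298.5 252.4] [342.1 230.6] [325.3 240.8]
rim corner [302.2 277.5]
296 [(250, 215), (252, 220), (254, 219), (256, 215), (258, 217), (260, 212), (262, 212), (264, 213), (266, 211), (268, 184), (270, 140), (272, 116), (274, 67), (276, 24), (278, 21), (280, 24), (282, 21), (284, 20), (286, 17), (288, 20), (290, 15), (292, 27), (294, 76), (296, 120), (298, 171)]
302 [(250, 213), (252, 213), (254, 218), (256, 220), (258, 216), (260, 218), (262, 216), (264, 214), (266, 213), (268, 212), (270, 192), (272, 149), (274, 147), (276, 96), (278, 43), (280, 21), (282, 20), (284, 21), (286, 20), (288, 18), (290, 22), (292, 21), (294, 24), (296, 55), (298, 142)]
308 [(250, 214), (252, 211), (254, 215), (256, 213), (258, 222), (260, 218), (262, 217), (264, 220), (266, 210), (268, 178), (270, 141), (272, 118), (274, 72), (276, 33), (278, 21), (280, 22), (282, 26), (284, 16), (286, 17), (288, 23), (290, 28), (292, 46), (294, 148), (296, 224), (298, 233)]
331 [(225, 216), (227, 229), (229, 196), (231, 154), (233, 114), (235, 181), (237, 230), (239, 232), (241, 233), (243, 230), (245, 199), (247, 144), (249, 156), (251, 191), (253, 198), (255, 203), (257, 156), (259, 129), (261, 120), (263, 114), (265, 59), (267, 24), (269, 21), (271, 22), (273, 22)]
t 13.8
```

The numeric check shows the lid flat. At column 302 the grey frame ends where the black wall begins, v≈277, as predicted for angle 0, with no gap. Handing in.

```bash
python3 -c "
from bench import ctrl
print(ctrl.close_job())"
```

```text
the job is handed in; nothing more can be done
None
```

The job is handed in at 13.8 s: the top filter was pushed across the divider and lies level on the single one, and the lid is shut, after it lifted about 20° with the finger on the first press (which peaked at 43 N on the wrist) and was pressed down again; its closure was checked by numbers, not by eye, and the tools were not touched.

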